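# Load a chamber slide into its carrier and hold it flush on the tilted light box

## Robot

A 6-joint arm with a two-finger parallel gripper is mounted at the origin on the work surface. World frame = base frame: x ahead of the robot, y to its left, z up, the work surface at z = 0. Lengths are in m, angles in rad, forces in N, time in s.
With the tool pointing down it reaches from about 0.4 to 0.825 m from the base axis. Payload 7 kg.
Tool frame: the origin (TCP) lies between the finger pads; the fingertips stand 14 mm ahead of it and the grasp point (between the pads) lies 5 mm behind it; z points along the fingers, y is the direction in which the jaws open and shut (so a half turn about z gives the same grasp; the last joint's range is limited). The gripper opens to 88 mm and grips with 3 to 60 N. Pads are 19 mm wide; open, the fingers measure 130 mm over their backs; the gripper's body (78 mm by 193 mm) begins 47 mm behind the grasp point.
Start: joints at [1.515, 0.359, 0.012, 0, -1.224, -0.288], TCP at [0.228, 0.635, 0.241] pointing down, gripper open.
Joint ranges: [-3.07, 3.07], [-1.43, 2.12], [-1.02, 1.25], [-3.03, 1.67], [-3.05, -0], [-3.03, 3.03]. Speed limits (rad/s): [2.39, 2.39, 3.01, 3.14, 3.14, 3.14].

## Interface

Orientations are given as a unit quaternion [x, y, z, w].
In Python, from plant import arm gives the robot as it stands.
- The arm moves only by the tool step_arm, never from a script. Its argument "increments" is a list of rows, each a list of 2 entries, a list of its own where there are three numbers: the shift along the tool's x, y, z in mm, then the turn, a rotation vector about the tool's x, y, z in rad. A call has 1 to 10 rows; each row is the pose to reach, as a shift and turn from the pose measured when the call began, along the tool's axes at that moment; what a row does not reach only later rows make up. A row lasts 1/8 s, in which the tool goes at most 62.5 mm and 10.7 degrees, less where a joint would pass 70% of its speed; a pose out of reach is approached as far as the arm can. A call with a gripper value outside its range is refused whole. "claw" is the opening, from 0 (shut) to 1 (fully open), set as the call begins (left out, the last holds). The fingers move at their own pace and stop on an object; "squeeze" is the grip in N (left out, the last holds). Time passes only in rows, so rows that repeat a pose let the fingers close. It gives the time, the measured TCP pose, the force and the opening at its end, in the units of the state.
- arm.read_state(): the state, without advancing time (a new reading comes with each control period).
- arm.capture(name): name is "scene" or "top" or "wrist"; returns the picture (400x640x3 uint8, blue, green, red); there is no depth.
- arm.camera_info(name): a dict with "fov_y" (degrees; the focal length in pixels is half the picture's height over the tangent of half this angle, whatever the lens; pixels are square), "cx", "cy" (the principal point, pixels), "rvec" (rotation vector, rad) and "tvec" (3), from world to camera coordinates, as OpenCV has them. Camera axes: x right, y down, z forward; pixel columns grow to the right and rows downward; lengths in m; the calibration is good to about 2 mm. A picture is of the moment at which its call begins: read the wrist's pose just before it. camera_info takes no time and is no camera call; for the wrist camera it gives the pose at the moment of the call.
- arm.job_done(): hands the job in, once; it reports no verdict.
The state is a dict: "time_s": time; "qpos": joint angles; "dq": joint speeds; "joint_efforts": joint torques, N m; "tool_pos": TCP position; "tcp_rot": TCP orientation; "ft_force": force on the tool from outside, world axes, zero at the start; "wrist_torque": the same for the moment, N m; "grip_width": opening from 0.0 (shut) to 1.0 (fully open).
Only numpy, scipy, OpenCV 4.12 (cv2) and the standard library are available. Lean on these libraries where they do the work, as an engineer would, in place of code of your own. Each camera call takes 0.05 s, during which the arm holds its last target. There are 200 camera calls.

## Task

Seat the lidded chamber slide flat and square in the pocket of the aluminium carrier frame and let go of it; set it down, it is glass and must not be dropped. Then grasp the carrier with the slide in it, tilt it to the slope of the light box and hold it flush against the middle of the white panel with a light, steady push, so that the wells can be inspected. Finish while still gripping and pressing it there, with the light box's tilt and everything else on the bench left as you found them.

Things in the scene. Friction and masses are not known exactly. Their poses are not given: they have to be found in the camera images.
- slide: Lidded chamber slide, one rigid piece, 22 g, mm: glass 76 long (x) by 26 wide (y) by 2 thick; on it a clear well housing with lid, 60 by 24, top 16 above the underside, set 6 towards +x (bare label strip at -x). Starts flat on the bench. Origin: centre of the glass's underside, z up. Can be gripped across the housing's 24 width. May go in the pocket either end round.
- carrier: Loose aluminium frame, 70 g, 96 long (x), 45 wide (y), 10 high. Pocket in its top 79 by 29, centred, walls plain and upright (rails 8 wide): 1.5 play each side of the slide. Pocket floor 3 above the underside, window 66 by 20 in it. A seated slide stands 9 out of the frame. Loaded, it can be gripped across its 45 width. Starts empty, flat on the bench. Origin: centre of underside, z up.
- lightbox: Fixed base of the tilting light box: grey plate 176 (x) by 186 (y), 12 high; it faces the cabinet's front opening, so the hinge, along its -x edge, is on the side away from the robot (yaw about 180 degrees). Origin: centre of underside. Slotted tilt quadrants stand at both sides of the panel, 98 from its centre line, 90 high. Stiff hinge: the tilt (22 to 39 degrees) stays where it is set under a light push.
- panel: The light box's panel: flat white plate, its aluminium rim level with the face, 160 up the slope (x) by 180 wide (y) by 18 thick, rising towards the robot; no ledge or lip, rigid. Origin: on the hinge axis at the middle of the lower edge, 26 above the bench; x up the slope, y along the hinge, z square out of the face.
- panel_face (a point): Centre of the panel's flat face (on the surface). Axes: x up the slope, towards the robot, y along the hinge, z square out of the face, up and away from the robot.
- tube_rack: Bystander: green microtube rack, 85 by 125, 43 high with the tubes.
- well_plate: Bystander: white well plate, 86 by 128, 14 high.
- tip_box: Bystander: pipette tip box, 85 by 125, 60 high.
- slide_mailer: Bystander: closed grey slide mailer box, 34 by 86, 18 high, in front of the light box's low edge.
- buffer_bottle: Bystander: buffer bottle, 60 across, 150 high.
- reservoir: Bystander: empty white open reservoir, 80 by 125, 30 high.
- marker: Bystander: marker pen, 140 long, 13 thick, lying.
Mind the look-alikes: they are no part of the job. What is shaped like the slide but turquoise or yellow is not meant.

How it is judged:
By the outcome, as a careful person would: the job done as asked, in the order asked, and still so for the second after the job is handed in, while the arm keeps its last pose, push and grip.
It also fails if it takes over 59 s, if anything falls off the work surface, if the arm or the gripper's body presses on something with over 40 N, if the wrist force passes 120 N, or if a joint passes its speed limit or range.

## Working session

There is one attempt and no reset: what is moved stays moved. The work goes in short steps, Python scripts to look and compute and a tool call to move; the robot and the scene stay as the last step left them, time stands still between calls to the robot, and variables do not carry over. Pictures are saved under pics/ and viewed, about 8 in all and at most 12, crops included, and the job is handed in when it is done.

Besides the shell and the picture viewer there is one more tool, called after "Emit:" by a JSON object that holds its "fn" and its "kwargs", one argument or row to a line. step_arm: Moves the arm, as the interface text tells. Its arguments: {"type":"object","properties":{"increments":{"type":"array"},"claw":{"type":"number"},"squeeze":{"type":"number"}},"required":["increments"]}

```bash
mkdir -p pics
cat > h.py <<'E'
import numpy as np, cv2
from scipy.spatial.transform import Rotation as R
from plant import arm
def cam(n):
    c=arm.camera_info(n); f=200/np.tan(np.radians(c["fov_y"])/2)
    K=np.array([[f,0,c["cx"]],[0,f,c["cy"]],[0,0,1.]]); return K,cv2.Rodrigues(np.array(c["rvec"],float))[0],np.array(c["tvec"],float).ravel()
def ray(c,uv):
    K,Rm,t=c; d=Rm.T@np.linalg.inv(K)@np.array([uv[0],uv[1],1.]); return -Rm.T@t,d
def onz(c,uv,z):
    o,d=ray(c,uv); return o+d*(z-o[2])/d[2]
def proj(c,P):
    K,Rm,t=c; p=(Rm@np.atleast_2d(P).T).T+t; p=p@K.T; return p[:,:2]/p[:,2:]
def tri(c1,u1,c2,u2):
    o1,d1=ray(c1,u1);o2,d2=ray(c2,u2)
    s=np.linalg.lstsq(np.c_[d1,-d2],o2-o1,rcond=None)[0]; a=o1+s[0]*d1;b=o2+s[1]*d2; return (a+b)/2,np.linalg.norm(a-b)
E
python3 - <<'E'
from h import *
for n in ("scene","top","wrist"):
    print(n,arm.camera_info(n)); cv2.imwrite(f"pics/{n}0.png",arm.capture(n))
print(arm.read_state())
E
```

```text
scene {'fov_y': 46.13317018837648, 'cx': 323.4543309446491, 'cy': 199.76398600172922, 'rvec': array([ 1.74558621,  1.51556082, -0.78049932]), 'tvec': array([-0.05901266, -0.27924302,  2.19947111])}
top {'fov_y': 48.683406645328645, 'cx': 316.590991299662, 'cy': 204.06502332654503, 'rvec': array([ 2.1584895 , -2.15260727,  0.15349426]), 'tvec': array([-0.02901326,  0.59280415,  1.2524298 ])}
wrist {'fov_y': 62.1707801922833, 'cx': 322.02665874661113, 'cy': 201.9544403047785, 'rvec': array([-1.70301872,  2.42064257,  0.34062028]), 'tvec': array([ 0.67482685, -0.03494618,  0.39121868])}
{'time_s': 0.15, 'qpos': array([ 1.51510846e+00,  3.59249583e-01,  1.12887600e-02, -2.64550767e-04,
       -1.22406995e+00, -2.88125935e-01]), 'dq': array([-0.00033619, -0.00196006,  0.00163328,  0.00250162, -0.00093356,
       -0.00017217]), 'joint_efforts': array([-6.09087638e-04, -5.83273351e+01,  2.93292475e+01,  7.00128168e+00,
        8.81514803e-03, -1.13905794e-04]), 'tool_pos': array([0.22741562, 0.63518226, 0.23982695]), 'tcp_rot': array([ 9.85252462e-01, -1.71105783e-01, -5.19653523e-05,  6.27480567e-04]), 'ft_force': array([ 0.42632653, -0.12928633, -0.67366338]), 'wrist_torque': array([ 0.00710099,  0.01369066, -0.0009423 ]), 'grip_width': 0.9972860752220959}
```

View pics/scene0.png

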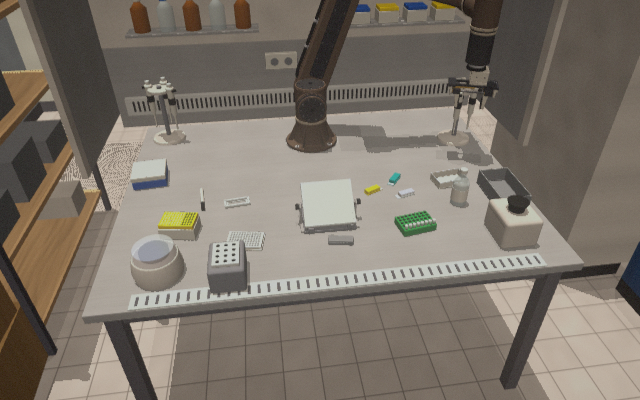

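View pics/top0.png

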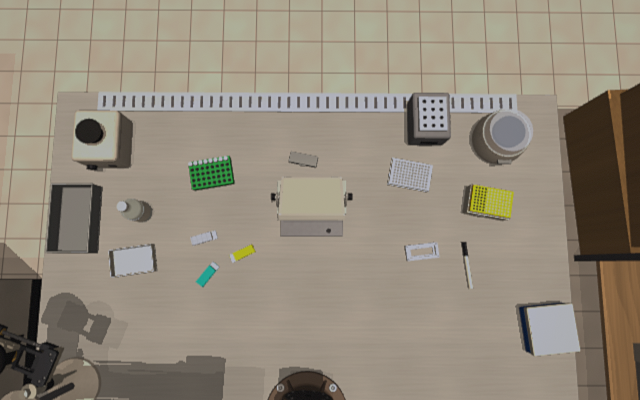

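The scene and top views show three slide-shaped things. In the top view they are a pale, clear one at (204,238), yellow at (243,254) and turquoise at (207,275). The last two are excluded by description, so the slide is the pale one. The carrier is at (422,251), the light box panel around (312,200), and the mailer at (304,159) in front of its low edge.

Run:
```python
from h import *
c=cam("top"); s=cam("scene")
for n,uv,z in (("slide",(204,238),.012),("yel",(243,254),.012),("tur",(207,275),.012),("carrier",(422,251),.01),("mailer",(304,159),.018),("rack",(211,173),.04),("quadL",(274,197),.08),("quadR",(349,197),.08),("marker",(467,265),.01)):
    print(n,onz(c,uv,z).round(3))
# panel high edge corners by tri & low edge
for n,a,b in (("hiL",(280,221),(353,180)),("hiR",(344,221),(301,183)),("loL",(281,178),(355,226)),("loR",(344,178),(303,229))):
    print(n,tri(c,a,s,b))
im=cv2.imread("pics/top0.png"); cs=[im[215:295,180:270],im[225:275,400:450][:, :],im[150:245,260:360]]
cv2.imwrite("pics/crop1.png",np.hstack([cv2.resize(x,None,fx=400/x.shape[0],fy=400/x.shape[0],interpolation=cv2.INTER_CUBIC)[:, :400] for x in (cs[0],cs[2])]))
st=arm.read_state(); print(R.from_quat(st["tcp_rot"]).as_matrix().round(3))
K,Rm,t=cam("wrist"); T=R.from_quat(st["tcp_rot"]).as_matrix(); print("cam in tool",T.T@(-Rm.T@t-st["tool_pos"]),(Rm@T).round(3))
```

```text
slide [0.495 0.304 0.012]
yel [0.448 0.188 0.012]
tur [0.387 0.292 0.012]
carrier [ 0.458 -0.339  0.01 ]
mailer [0.733 0.011 0.018]
rack [0.684 0.284 0.04 ]
quadL [0.607 0.094 0.08 ]
quadR [ 0.608 -0.119  0.08 ]
marker [ 0.417 -0.471  0.01 ]
hiL (array([0.53707384, 0.0829527 , 0.11709895]), np.float64(0.019990098330585307))
hiR (array([ 0.53583024, -0.09914858,  0.12142932]), np.float64(0.004821881360663608))
loL (array([0.67488904, 0.07841128, 0.0140023 ]), np.float64(0.002226996593388081))
loR (array([ 0.67443399, -0.10808009,  0.0215884 ]), np.float64(0.0025337609240651243))
[[ 0.941 -0.337 -0.   ]
 [-0.337 -0.941 -0.001]
 [ 0.     0.001 -1.   ]]
cam in tool [ 0.07518715 -0.00055355 -0.14487285] [[-0.     1.    -0.   ]
 [-0.961 -0.    -0.277]
 [-0.277 -0.     0.961]]
```

View pics/crop1.png

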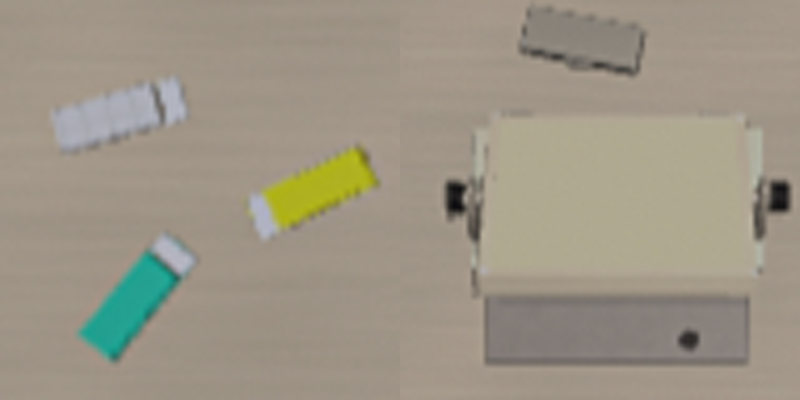

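The crop confirms that the pale slide with white wells is the right one. Its label strip points to image right (-y). Next I move above it for a close look.

```bash
cat >> h.py <<'E'
def Rt(yaw,tilt=0):
    "tool down, x at yaw (deg); then tilted about world y so z=(-sin,0,-cos)"
    a=np.radians(yaw); x=np.array([np.cos(a),np.sin(a),0]); z=np.array([0,0,-1.]); M=np.c_[x,np.cross(z,x),z]
    return R.from_euler("y",tilt,degrees=True).as_matrix()@M
def go(p,M):
    s=arm.read_state(); T=R.from_quat(s["tcp_rot"]).as_matrix()
    print("t",round(s["time_s"],2),"shift mm",(T.T@(np.array(p)-s["tool_pos"])*1000).round(1),"turn",R.from_matrix(T.T@M).as_rotvec().round(4),"F",s["ft_force"].round(2))
E
python3 - <<'E'
from h import *
im=cv2.imread("pics/top0.png"); c=cam("top")
print("bottle",onz(c,(131,210),.07))
go([.49,.304,.16],Rt(-76))
E
```

```text
bottle [0.5700892  0.49989295 0.07      ]
t 0.15 shift mm [358.9 223.2  80.1] turn [ 1.100e-03 -7.000e-04  9.825e-01] F [ 0.43 -0.13 -0.67]
```

Emit:
{"fn": "step_arm", "kwargs": {
  "increments": [
    [[50,32,0],[0,0,0.14]],
    [[100,64,0],[0,0,0.28]],
    [[150,96,0],[0,0,0.42]],
    [[200,128,0],[0,0,0.56]],
    [[250,160,10],[0,0,0.7]],
    [[300,190,40],[0,0,0.84]],
    [[340,215,65],[0,0,0.98]],
    [[359,223,80],[0,0,0.98]],
    [[359,223,80],[0,0,0.98]],
    [[359,223,80],[0,0,0.98]]
  ],
  "claw": 1
}}

```text
time_s: 1.4
tool_pos: [0.4902, 0.3045, 0.1605]
tcp_rot: [0.789, -0.615, 0.0, 0.0]
ft_force: [0.1, -0.7, 1.2]
grip_width: 0.998
```

Run:
```python
from h import *
s=arm.read_state();c=cam("wrist"); im=arm.capture("wrist"); cv2.imwrite("pics/w1.png",im); np.savez("w1.npz",K=c[0],R=c[1],t=c[2])
print(s["tool_pos"],s["tcp_rot"],s["time_s"],s["qpos"].round(2),proj(c,[.495,.304,.012]))
```

```text
[0.4902203  0.30452078 0.16053606] [ 7.88848188e-01 -6.14587881e-01  3.33270774e-04  4.02029031e-04] 1.4 [ 0.9   0.26 -0.32  0.   -0.99 -0.65] [[317.75096368 189.71979537]]
```

View pics/w1.png

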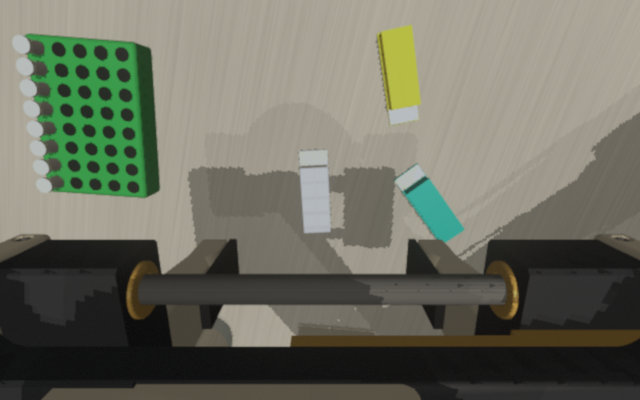

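The view shows the slide at (314,192), label end up at (313,157) and housing centre around (315,200). Turquoise is close by on the right at (430,203) and yellow is at (400,75). I'll use a reduced opening so the fingers stay clear of turquoise.

Run:
```python
from h import *
d=np.load("w1.npz"); c=(d["K"],d["R"],d["t"]); im=cv2.imread("pics/w1.png").astype(int)
roi=im[140:245,280:350]; print(roi[60,35],roi[18,33],roi[60,5],roi[20,60])
m=((roi[...,0]-roi[...,2])>-8)&(roi.sum(2)>380)
m=cv2.morphologyEx(m.astype(np.uint8),cv2.MORPH_OPEN,np.ones((3,3)))
n,l,st,ce=cv2.connectedComponentsWithStats(m); print(st[1:],ce[1:])
for row in range(5,100,6):
    xs=np.where(m[row])[0]; print(row+140, (xs.min()+280,xs.max()+280) if len(xs) else None, roi[row,32].tolist())
```

```text
[186 182 177] [182 187 182] [ 97 107 111] [142 155 160]
[[  19   10   29   16  442]
 [  19   27   32   67 1887]] [[33.07692308 17.50904977]
 [35.15421304 59.36989931]]
145 None [142, 156, 161]
151 (np.int64(299), np.int64(326)) [176, 179, 175]
157 (np.int64(299), np.int64(327)) [185, 187, 182]
163 (np.int64(300), np.int64(327)) [183, 187, 181]
169 (np.int64(299), np.int64(328)) [187, 183, 178]
175 (np.int64(300), np.int64(328)) [189, 184, 179]
181 (np.int64(300), np.int64(328)) [185, 180, 176]
187 (np.int64(300), np.int64(329)) [188, 184, 178]
193 (np.int64(301), np.int64(329)) [189, 184, 179]
199 (np.int64(301), np.int64(329)) [184, 180, 176]
205 (np.int64(302), np.int64(329)) [188, 184, 179]
211 (np.int64(302), np.int64(329)) [185, 181, 176]
217 (np.int64(302), np.int64(330)) [187, 184, 179]
223 (np.int64(303), np.int64(330)) [187, 184, 179]
229 (np.int64(303), np.int64(330)) [184, 179, 175]
235 None [97, 106, 110]
```

Run:
```python
from h import *
d=np.load("w1.npz"); c=(d["K"],d["R"],d["t"])
L=onz(c,(313.,149.5),.002); a=onz(c,(313.8,167),.016); b=onz(c,(317,233.5),.016)
print(L,a,b,"len",np.linalg.norm(b-a),"lab-end",np.linalg.norm(b-L)); ax=(b-a)/np.linalg.norm(b-a)
print("width",np.linalg.norm(onz(c,(300.5,187),.016)-onz(c,(329.5,187),.016)))
o1=(a+b)/2-.006*ax; o2=L+.038*ax; print("origins",o1,o2,"yaw +x",np.degrees(np.arctan2(ax[1],ax[0])))
h=(a+b)/2
go([o1[0],o1[1],.016],Rt(np.degrees(np.arctan2(ax[1],ax[0]))-180)); print(h)
```

```text
[0.50778286 0.27089853 0.002     ] [0.50352812 0.2838717  0.016     ] [0.4857509  0.34402755 0.016     ] len 0.06272762866893712 lab-end 0.07764831358856883
width 0.025989785316395075
origins [0.49633993 0.30819562 0.016     ] [0.49701354 0.30734056 0.002     ] yaw +x 106.4634289210819
t 1.45 shift mm [ -1.7  -6.8 144.8] turn [-0.0003 -0.0006 -0.0396] F [ 0.03  1.25 -0.33]
[0.49463951 0.31394963 0.016     ]
```

Run:
```python
from h import *
go([.496,.3105,.023],Rt(-73.5))
```

```text
t 1.45 shift mm [ -4.   -7.  137.8] turn [-0.0003 -0.0006 -0.0403] F [ 0.03  1.25 -0.33]
```

Emit:
{"fn": "step_arm", "kwargs": {
  "increments": [
    [[-4,-7,40],[0,-0.0006,-0.04]],
    [[-4,-7,80],[0,-0.0006,-0.04]],
    [[-4,-7,105],[0,-0.0006,-0.04]],
    [[-4,-7,120],[0,-0.0006,-0.04]],
    [[-4,-7,132],[0,-0.0006,-0.04]],
    [[-4,-7,137.8],[0,-0.0006,-0.04]],
    [[-4,-7,137.8],[0,-0.0006,-0.04]]
  ],
  "claw": 0.5
}}

```text
time_s: 2.33
tool_pos: [0.4961, 0.3106, 0.0232]
tcp_rot: [0.801, -0.598, 0.0, -0.0]
ft_force: [0.6, -0.5, -0.5]
grip_width: 0.501
```

Emit:
{"fn": "step_arm", "kwargs": {
  "increments": [
    [[0,0,0],[0,0,0]],
    [[0,0,0],[0,0,0]],
    [[0,0,0],[0,0,0]],
    [[0,0,0],[0,0,0]],
    [[0,0,0],[0,0,0]]
  ],
  "claw": 0,
  "squeeze": 8
}}

```text
time_s: 2.95
tool_pos: [0.4963, 0.3108, 0.0237]
tcp_rot: [0.801, -0.598, 0.0, -0.001]
ft_force: [-1.4, -0.3, 5.7]
grip_width: 0.273
```

The slide is gripped: the opening of 0.273 is 24.0 mm, as it must be. I lift it and carry it high over the light box.

Emit:
{"fn": "step_arm", "kwargs": {
  "increments": [
    [[0,0,-4],[0,0,0]],
    [[0,0,-20],[0,0,0]],
    [[0,0,-60],[0,0,0]],
    [[0,0,-110],[0,0,0]],
    [[0,0,-165],[0,0,0]],
    [[0,0,-215],[0,0,0]],
    [[0,0,-230],[0,0,0]],
    [[0,0,-230],[0,0,0]]
  ]
}}

```text
time_s: 3.95
tool_pos: [0.4962, 0.3108, 0.2552]
tcp_rot: [0.801, -0.598, 0.0, -0.002]
ft_force: [0.2, -1.1, -2.4]
grip_width: 0.269
```

Run:
```python
from h import *
s=arm.read_state();print(s["grip_width"],s["tool_pos"]); go([.458,-.325,.253],Rt(-87)); go([.458,-.325,.17],Rt(-87))
```

```text
0.26943676654301035 [0.49615972 0.31083022 0.25520203]
t 3.95 shift mm [5.988e+02 2.172e+02 3.000e-01] turn [-0.003   0.0024  0.2356] F [ 0.22 -1.14 -2.38]
t 3.95 shift mm [599.  217.4  83.3] turn [-0.003   0.0024  0.2356] F [ 0.22 -1.14 -2.38]
```

Emit:
{"fn": "step_arm", "kwargs": {
  "increments": [
    [[20,7,0],[0,0,0.02]],
    [[65,24,0],[0,0,0.05]],
    [[120,44,0],[0,0,0.08]],
    [[180,65,0],[0,0,0.1]],
    [[240,87,0],[0,0,0.12]],
    [[300,109,0],[0,0,0.14]],
    [[360,131,0],[0,0,0.17]],
    [[415,150,0],[0,0,0.2]],
    [[470,170,0],[0,0,0.23]],
    [[510,185,0],[0,0,0.235]]
  ]
}}

```text
time_s: 5.2
tool_pos: [0.4615, -0.2332, 0.2519]
tcp_rot: [0.725, -0.689, -0.001, -0.001]
ft_force: [1.8, -0.6, -1.2]
grip_width: 0.271
```

Run:
```python
from h import *
s=arm.read_state();print(s["grip_width"],s["tool_pos"],s["dq"].round(2)); go([.458,-.325,.17],Rt(-87))
```

```text
0.2706917994358631 [ 0.46145247 -0.23321286  0.25192753] [-0.7   0.21  0.23 -0.   -0.02  0.67]
t 5.2 shift mm [91.8  8.  81.6] turn [ 0.0002  0.0033 -0.0022] F [ 1.8  -0.61 -1.17]
```

Emit:
{"fn": "step_arm", "kwargs": {
  "increments": [
    [[45,4,20],[0,0.003,0]],
    [[75,8,50],[0,0.003,0]],
    [[90,8,72],[0,0.003,0]],
    [[92,8,82],[0,0.003,0]],
    [[92,8,82],[0,0.003,0]],
    [[92,8,82],[0,0.003,0]]
  ]
}}

```text
time_s: 5.95
tool_pos: [0.4583, -0.3249, 0.1704]
tcp_rot: [0.725, -0.689, 0.0, -0.0]
ft_force: [-0.4, 0.1, 0.2]
grip_width: 0.275
```

Run:
```python
from h import *
s=arm.read_state();c=cam("wrist"); im=arm.capture("wrist"); cv2.imwrite("pics/w2.png",im); np.savez("w2.npz",K=c[0],R=c[1],t=c[2],p=s["tool_pos"],q=s["tcp_rot"])
print(s["tool_pos"],s["grip_width"])
```

```text
[ 0.45834672 -0.32487698  0.1703885 ] 0.27541471145905555
```

View pics/w2.png

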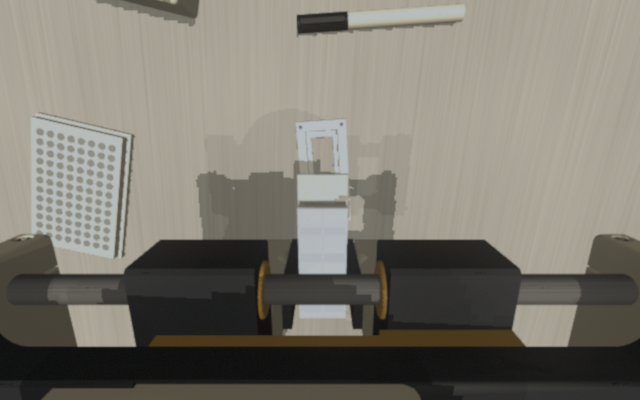

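The held slide (label end at (323,175), housing from row 205 down) hides half of the carrier, whose -y end shows at (322,120). I step back along tool x to see all of it.

Emit:
{"fn": "step_arm", "kwargs": {
  "increments": [
    [[-35,0,0],[0,0,0]],
    [[-70,0,0],[0,0,0]],
    [[-70,0,0],[0,0,0]],
    [[-70,0,0],[0,0,0]]
  ]
}}

```text
time_s: 6.5
tool_pos: [0.4556, -0.2547, 0.1715]
tcp_rot: [0.725, -0.688, 0.001, -0.001]
ft_force: [-0.6, -1.1, -0.5]
grip_width: 0.268
```

Run:
```python
from h import *
s=arm.read_state();c=cam("wrist"); im=arm.capture("wrist"); cv2.imwrite("pics/w3.png",im); np.savez("w3.npz",K=c[0],R=c[1],t=c[2],p=s["tool_pos"],q=s["tcp_rot"])
print(s["tool_pos"],s["grip_width"])
cv2.imwrite("pics/w3c.png",cv2.resize(im[20:270,230:420],None,fx=2.4,fy=2.4,interpolation=cv2.INTER_CUBIC))
```

```text
[ 0.4556307  -0.2546843   0.17154252] 0.267792196933851
```

View pics/w3c.png

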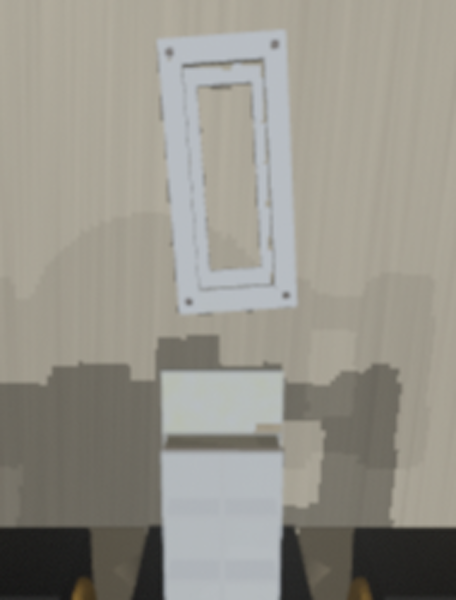

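The crop shows the whole carrier, with outer top corners at crop (160,39), (286,31), (297,303) and (179,314). The held slide has its label end at row 371, cols 162–283, and is straight in the jaws. Now I compute both poses.

Run:
```python
from h import *
d=np.load("w3.npz"); c=(d["K"],d["R"],d["t"]); im=cv2.imread("pics/w3.png").astype(int); p=d["p"]; T=R.from_quat(d["q"]).as_matrix()
m=(((im[...,0]-im[...,2])>-5)&(im.sum(2)>330)).astype(np.uint8); m[:, :270]=0;m[:,370:]=0;
mc=m.copy(); mc[160:]=0
cn=max(cv2.findContours(mc,0,cv2.CHAIN_APPROX_NONE)[0],key=cv2.contourArea)
P=np.array([onz(c,uv,.010)[:2] for uv in cn[:,0,:].astype(float)],np.float32)*1000
r=cv2.minAreaRect(P); print("carrier",r)
M=cv2.minAreaRect(cn); print(M)
# pocket: corners seen at top edge of walls, crop coords -> px
pk=np.array([(182,66),(263,59),(274,285),(199,291)])/2.4+[230,20]
W=np.array([onz(c,u,.006)[:2] for u in pk]);print("pocket approx ctr",W.mean(0))
ok=np.array([(160,39),(286,31),(297,304),(179,314)])/2.4+[230,20]
W=np.array([onz(c,u,.010)[:2] for u in ok]);print("outer ctr",W.mean(0),"len",np.linalg.norm(W[0]-W[3]),np.linalg.norm(W[1]-W[2]),"wid",np.linalg.norm(W[0]-W[1]),np.linalg.norm(W[3]-W[2]))
ax=W[0]+W[1]-W[2]-W[3];print("yaw",np.degrees(np.arctan2(ax[1],ax[0])))
# held slide rel. tool: glass top plane is tool z = tips at slide z 9 => glass top (z=2) ~ TCP+14+7mm ; lid top TCP+14-7
def ont(uv,zt):
    o,v=ray(c,uv); o=T.T@(o-p); v=T.T@v; return (o+v*(zt-o[2])/v[2])*1000
for n,uv,z in (("labL",(162,371),.0215),("labR",(283.5,371),.0215),("labL2",(162,432),.0215),("labR2",(283.5,432),.0215),("housL",(163,452),.0075),("housR",(280,452),.0075),("hL2",(164,520),.0075),("hR2",(280,520),.0075)):
    print(n,ont(np.array(uv)/2.4+[230,20],z).round(1))
```

```text
carrier ((458.14892578125, -339.4778137207031), (45.68387985229492, 96.81311798095703), 6.883224010467529)
((325.96044921875, 91.46589660644531), (115.94161224365234, 54.147945404052734), 85.76361083984375)
pocket approx ctr [ 0.45779522 -0.33910684]
outer ctr [ 0.45747103 -0.33943101] len 0.09612063811814082 0.09488994241706315 wid 0.0441442913688065 0.04531027245145633
yaw -83.53736987583007
labL [ 40.9 -13.1  21.5]
labR [40.9 12.7 21.5]
labL2 [ 27.5 -13.4  21.5]
labR2 [27.5 13.  21.5]
housL [ 27.3 -12.2   7.5]
housR [27.2 11.2  7.5]
hL2 [ 12.7 -12.3   7.5]
hR2 [12.6 11.5  7.5]
```

Sizes agree with the description (96.8 × 45.7 mm). I move to directly above the pocket.

Run:
```python
from h import *
go([.4575,-.3366,.05],Rt(-83.2))
```

```text
t 6.55 shift mm [ 81.5   2.5 121.3] turn [-0.0023 -0.0008 -0.067 ] F [ 0.5  -0.23 -0.42]
```

Emit:
{"fn": "step_arm", "kwargs": {
  "increments": [
    [[40,1.2,20],[-0.002,-0.001,-0.067]],
    [[75,2.5,60],[-0.002,-0.001,-0.067]],
    [[81.5,2.5,95],[-0.002,-0.001,-0.067]],
    [[81.5,2.5,112],[-0.002,-0.001,-0.067]],
    [[81.5,2.5,120],[-0.002,-0.001,-0.067]],
    [[81.5,2.5,121],[-0.002,-0.001,-0.067]],
    [[81.5,2.5,121],[-0.002,-0.001,-0.067]]
  ]
}}

```text
time_s: 7.42
tool_pos: [0.4581, -0.3368, 0.0512]
tcp_rot: [0.748, -0.664, 0.001, -0.0]
ft_force: [0.3, -0.6, 0.5]
grip_width: 0.277
```

Run:
```python
from h import *
s=arm.read_state();c=cam("wrist"); im=arm.capture("wrist"); cv2.imwrite("pics/w4.png",im); np.savez("w4.npz",K=c[0],R=c[1],t=c[2],p=s["tool_pos"],q=s["tcp_rot"])
print(s["tool_pos"],s["grip_width"])
cv2.imwrite("pics/w4c.png",cv2.resize(im[100:300,220:430],None,fx=3,fy=3,interpolation=cv2.INTER_CUBIC))
go([.4575,-.3366,.0267],Rt(-83.2))
```

```text
[ 0.45809766 -0.33684703  0.05116895] 0.27706435537272345
t 7.47 shift mm [-0.3  0.7 24.6] turn [-0.0019 -0.0006  0.0003] F [-0.04 -0.48 -0.07]
```

View pics/w4c.png

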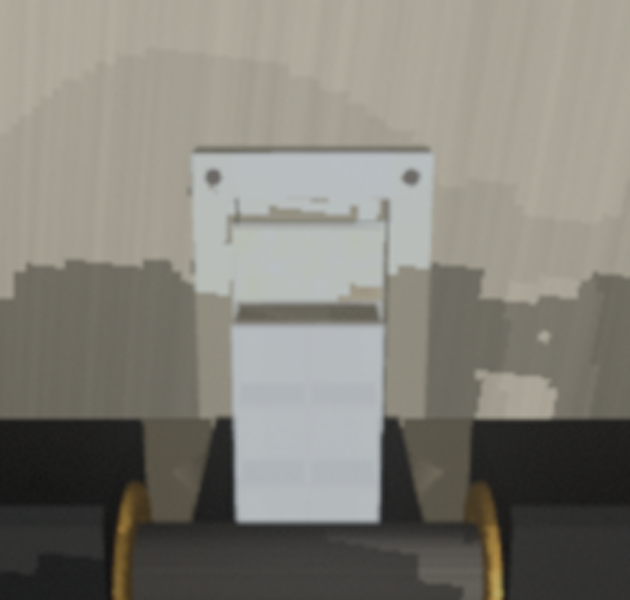

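Run:
```python
from h import *
d=np.load("w4.npz"); c=(d["K"],d["R"],d["t"]); p=d["p"]; T=R.from_quat(d["q"]).as_matrix()
def ont(uv,zw):
    q=onz(c,np.array(uv)/3.+[220,100]-.33,zw); return (T.T@(q-p)*1000).round(2)
zs=p[2]-.0237
for n,uv,z in (("cTL",(193,153),.010),("cTR",(432,153),.010),("cL",(195,260),.010),("cR",(430,260),.010),("pocketTR",(388,199),.010),("pocketTL",(237,199),.010),
  ("gTL",(232,222),zs+.002),("gTR",(384,222),zs+.002),("hL",(233,324),zs+.016),("hR",(382,324),zs+.016),("hL2",(236,500),zs+.016),("hR2",(380,500),zs+.016)): print(n,ont(uv,z))
```

```text
cTL [ 50.6  -21.88  41.23]
cTR [50.58 22.63 41.16]
cL [ 30.14 -22.16  41.22]
cR [30.13 22.95 41.15]
pocketTR [41.94 14.63 41.17]
pocketTL [ 41.95 -13.86  41.21]
gTL [ 41.4  -13.41  21.74]
gTR [41.39 12.43 21.7 ]
hL [ 27.56 -12.54   7.73]
hR [27.55 11.35  7.7 ]
hL2 [ -3.54 -12.68   7.72]
hR2 [-3.54 11.65  7.68]
```

Close-up: the slide needs (-0.7, +0.9) mm in tool axes to be centred, against a play of 1.5 mm. I descend slowly into the pocket.

Emit:
{"fn": "step_arm", "kwargs": {
  "increments": [
    [[-0.7,0.9,4],[-0.002,0,0]],
    [[-0.7,0.9,10],[-0.002,0,0]],
    [[-0.7,0.9,14],[-0.002,0,0]],
    [[-0.7,0.9,16],[-0.002,0,0]],
    [[-0.7,0.9,18],[-0.002,0,0]],
    [[-0.7,0.9,20],[-0.002,0,0]],
    [[-0.7,0.9,21.5],[-0.002,0,0]],
    [[-0.7,0.9,22.5],[-0.002,0,0]],
    [[-0.7,0.9,22.5],[-0.002,0,0]]
  ]
}}

```text
time_s: 8.6
tool_pos: [0.4572, -0.3362, 0.0288]
tcp_rot: [0.748, -0.664, 0.0, 0.0]
ft_force: [0.2, 0.4, -0.6]
grip_width: 0.273
```

Run:
```python
from h import *
s=arm.read_state();print(s["ft_force"],s["wrist_torque"]);go([.4581,-.3368,.0267],Rt(-83.2))
```

```text
[ 0.2355728   0.43621455 -0.6059584 ] [ 0.0592405  -0.03296166  0.01815665]
t 8.6 shift mm [ 0.7 -0.8  2.1] turn [ 0.0002 -0.0006  0.0003] F [ 0.24  0.44 -0.61]
```

Emit:
{"fn": "step_arm", "kwargs": {
  "increments": [
    [[0,0,0.5],[0,0,0]],
    [[0,0,1],[0,0,0]],
    [[0,0,1.5],[0,0,0]],
    [[0,0,1.8],[0,0,0]],
    [[0,0,1.8],[0,0,0]]
  ]
}}

```text
time_s: 9.22
tool_pos: [0.4571, -0.3362, 0.0269]
tcp_rot: [0.748, -0.664, 0.0, 0.0]
ft_force: [0.5, 0.4, -0.8]
grip_width: 0.273
```

Emit:
{"fn": "step_arm", "kwargs": {
  "increments": [
    [[0,0,0.3],[0,0,0]],
    [[0,0,0.6],[0,0,0]],
    [[0,0,0.6],[0,0,0]]
  ]
}}

```text
time_s: 9.6
tool_pos: [0.4572, -0.3362, 0.0267]
tcp_rot: [0.748, -0.664, 0.0, 0.0]
ft_force: [-1.6, 1.1, 5.2]
grip_width: 0.269
```

Contact came at TCP z = 26.7 mm, as predicted for a seated slide. I release it.

Emit:
{"fn": "step_arm", "kwargs": {
  "increments": [
    [[0,0,0],[0,0,0]],
    [[0,0,0],[0,0,0]],
    [[0,0,0],[0,0,0]],
    [[0,0,0],[0,0,0]]
  ],
  "claw": 0.42
}}

```text
time_s: 10.1
tool_pos: [0.4572, -0.3362, 0.0266]
tcp_rot: [0.748, -0.664, 0.0, 0.0]
ft_force: [-0.4, -0.9, 0.1]
grip_width: 0.419
```

Emit:
{"fn": "step_arm", "kwargs": {
  "increments": [
    [[0,0,-8],[0,0,0]],
    [[0,0,-30],[0,0,0]],
    [[-10,0,-70],[0,0,0]],
    [[-15,0,-100],[0,0,0]],
    [[-15,0,-105],[0,0,0]],
    [[-15,0,-105],[0,0,0]]
  ]
}}

```text
time_s: 10.85
tool_pos: [0.4555, -0.3212, 0.132]
tcp_rot: [0.748, -0.664, 0.001, -0.0]
ft_force: [0.1, -0.3, 0.0]
grip_width: 0.424
```

Run:
```python
from h import *
s=arm.read_state();c=cam("wrist"); im=arm.capture("wrist"); cv2.imwrite("pics/w5.png",im); np.savez("w5.npz",K=c[0],R=c[1],t=c[2],p=s["tool_pos"],q=s["tcp_rot"])
print(s["tool_pos"],s["grip_width"])
cv2.imwrite("pics/w5c.png",cv2.resize(im[90:290,220:430],None,fx=3,fy=3,interpolation=cv2.INTER_CUBIC))
```

```text
[ 0.45546363 -0.3212061   0.13197306] 0.42422263843505764
```

View pics/w5c.png

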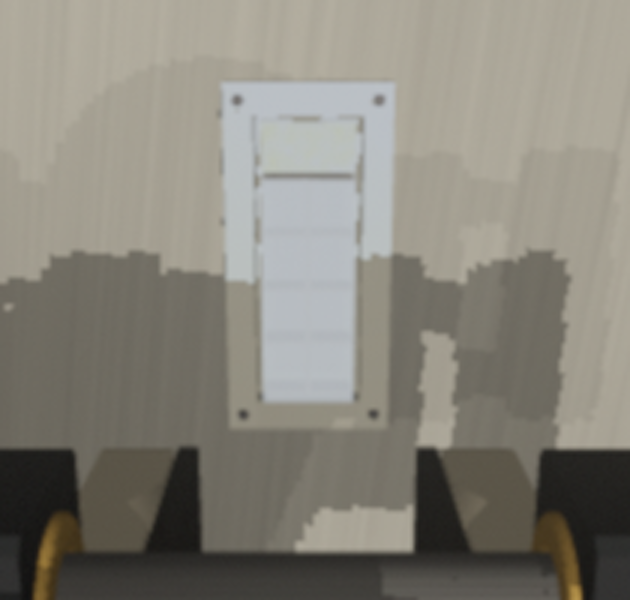

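The crop shows the slide sitting square inside the pocket, with even gaps and the carrier corners at crop (221,82), (396,82), (387,428) and (230,430). Before gripping I measure the panel from two wrist views.

Run:
```python
from h import *
go([.50,.07,.30],Rt(-90))
```

```text
t 10.9 shift mm [-383.   -90.9 -168.9] turn [ 0.0005 -0.0002  0.1189] F [ 0.35 -0.12 -0.67]
```

Emit:
{"fn": "step_arm", "kwargs": {
  "increments": [
    [[0,0,-50],[0,0,0]],
    [[-30,-7,-105],[0,0,0.05]],
    [[-75,-18,-145],[0,0,0.11]],
    [[-135,-32,-167],[0,0,0.119]],
    [[-195,-47,-169],[0,0,0.119]],
    [[-255,-62,-169],[0,0,0.119]],
    [[-315,-76,-169],[0,0,0.119]],
    [[-365,-88,-169],[0,0,0.119]],
    [[-383,-91,-169],[0,0,0.119]],
    [[-383,-91,-169],[0,0,0.119]]
  ]
}}

```text
time_s: 12.15
tool_pos: [0.4999, 0.0708, 0.2989]
tcp_rot: [0.708, -0.707, -0.0, 0.001]
ft_force: [-0.1, -1.1, 0.5]
grip_width: 0.42
```

Emit:
{"fn": "step_arm", "kwargs": {
  "increments": [
    [[0,0,0],[0,0,0]]
  ]
}}

```text
time_s: 12.28
tool_pos: [0.4997, 0.07, 0.2984]
tcp_rot: [0.707, -0.707, -0.001, 0.002]
ft_force: [-0.5, -0.1, 0.8]
grip_width: 0.423
```

Run:
```python
from h import *
s=arm.read_state();c=cam("wrist"); im=arm.capture("wrist"); cv2.imwrite("pics/p1.png",im); np.savez("p1.npz",K=c[0],R=c[1],t=c[2],p=s["tool_pos"],q=s["tcp_rot"])
print(s["tool_pos"],s["dq"].round(3)); go([.68,.07,.30],Rt(-90))
```

```text
[0.49967757 0.06999163 0.29836063] [ 0.002  0.01  -0.006 -0.001  0.001  0.   ]
t 12.32 shift mm [  -0.  -180.4   -2.4] turn [ 0.0037 -0.0018  0.0007] F [ 0.5  -0.12 -0.05]
```

Emit:
{"fn": "step_arm", "kwargs": {
  "increments": [
    [[0,-50,-2],[0.004,-0.002,0]],
    [[0,-110,-2],[0.004,-0.002,0]],
    [[0,-165,-2],[0.004,-0.002,0]],
    [[0,-180,-2],[0.004,-0.002,0]],
    [[0,-180,-2],[0.004,-0.002,0]],
    [[0,-180,-2],[0.004,-0.002,0]]
  ]
}}

```text
time_s: 13.08
tool_pos: [0.6788, 0.0693, 0.3]
tcp_rot: [0.707, -0.707, 0.0, -0.0]
ft_force: [-0.5, -0.5, -0.0]
grip_width: 0.419
```

Run:
```python
from h import *
s=arm.read_state();c=cam("wrist"); im=arm.capture("wrist"); cv2.imwrite("pics/p2.png",im); np.savez("p2.npz",K=c[0],R=c[1],t=c[2],p=s["tool_pos"],q=s["tcp_rot"])
print(s["tool_pos"],s["dq"].round(3)); a=cv2.imread("pics/p1.png")
cv2.imwrite("pics/p12.png",np.vstack([cv2.resize(x[0:260],None,fx=1.15,fy=1.15,interpolation=cv2.INTER_CUBIC) for x in (a,im)]))
```

```text
[0.67883362 0.06933876 0.30000571] [ 0.011 -0.019 -0.001 -0.     0.    -0.002]
```

View pics/p12.png

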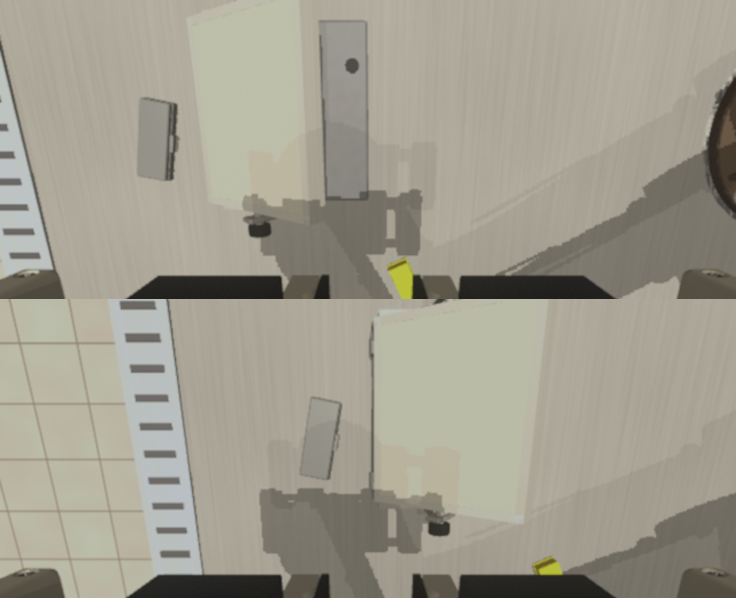

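Both views show the panel. In p1 (top, 1.15×) its low edge runs (188,17)–(209,203) and its high face edge is near x≈300. In p2 the low edge runs (374,322)–(372,500) and the high edge (548,301)–(523,520). I fit the edge lines and intersect the viewing planes.

```bash
cat > edges.py <<'E'
from h import *
def prof(f,x0,x1,rows):
    g=cv2.GaussianBlur(cv2.imread(f),(3,3),0).astype(int)
    for r in rows: print(r,[tuple(g[r,x]) [0:3:2] for x in range(x0,x1,2)])
print("p1");prof("pics/p1.png",160,184,[40,100]);prof("pics/p1.png",248,286,[20,60,100])
print("p2");prof("pics/p2.png",316,334,[40,100]);prof("pics/p2.png",452,480,[20,100,150])
E
python3 edges.py | sed 's/np.int64(\([0-9]*\))/\1/g'
```

```text
p1
40 [(158, 177), (159, 178), (162, 180), (171, 188), (171, 189), (169, 189), (169, 189), (169, 189), (169, 189), (169, 189), (169, 189), (169, 189)]
100 [(156, 175), (157, 176), (156, 175), (158, 177), (158, 176), (157, 176), (163, 182), (170, 189), (169, 189), (169, 189), (169, 189), (169, 189)]
20 [(169, 189), (169, 189), (169, 189), (170, 189), (172, 189), (172, 189), (167, 186), (157, 178), (157, 178), (158, 179), (156, 177), (157, 177), (154, 175), (153, 174), (147, 165), (135, 146), (133, 143), (135, 144), (141, 150)]
60 [(169, 189), (169, 189), (169, 189), (169, 189), (169, 189), (171, 189), (170, 189), (166, 185), (157, 177), (157, 177), (157, 178), (156, 177), (155, 176), (153, 173), (152, 173), (128, 143), (115, 123), (133, 142), (139, 149)]
100 [(169, 189), (169, 189), (169, 189), (169, 189), (169, 189), (169, 189), (170, 189), (170, 189), (165, 185), (156, 177), (155, 176), (155, 176), (155, 176), (154, 175), (152, 173), (149, 169), (113, 126), (112, 121), (132, 142)]
p2
40 [(155, 174), (152, 171), (132, 148), (113, 124), (145, 156), (165, 181), (168, 186), (167, 185), (166, 185)]
100 [(154, 172), (153, 171), (151, 170), (126, 142), (109, 122), (159, 177), (166, 185), (166, 185), (165, 185)]
20 [(166, 186), (166, 186), (166, 186), (166, 186), (166, 186), (166, 186), (167, 186), (169, 186), (169, 186), (169, 186), (169, 186), (162, 181), (154, 175), (152, 173)]
100 [(166, 186), (166, 186), (166, 186), (167, 186), (167, 186), (167, 186), (165, 184), (156, 176), (152, 173), (151, 172), (153, 172), (156, 175), (156, 175), (154, 173)]
150 [(163, 185), (163, 185), (163, 185), (163, 185), (156, 177), (150, 171), (150, 171), (152, 171), (155, 174), (155, 174), (153, 172), (151, 171), (153, 172), (154, 172)]
```

```bash
cat > edges.py <<'E'
from h import *
def line(f,xa,rows,th,rising):
    "first crossing scanning from inside the face (near xa) outward; returns Nx2"
    g=cv2.GaussianBlur(cv2.imread(f),(3,3),0)[...,0].astype(float); P=[]
    for r in rows:
        x=xa
        while abs(x-xa)<60:
            n=x+rising
            if g[r,n]<th: P.append((x+rising*(g[r,x]-th)/(g[r,x]-g[r,n]),r)); break
            x=n
    P=np.array(P,np.float32)
    for _ in range(3):
        k=np.polyfit(P[:,1],P[:,0],1); e=P[:,0]-np.polyval(k,P[:,1]); P=P[abs(e)<max(.7,1.5*e.std())]
    print(f,"x(20),x(100)",np.polyval(k,[20,100]).round(2),"rms",e.std().round(2),len(P)); return [(np.polyval(k,r),r) for r in (20,120)]
def plane(n,l):
    d=np.load(n+".npz"); c=(d["K"],d["R"],d["t"]); o,a=ray(c,l[0]); _,b=ray(c,l[1]); v=np.cross(a,b); v/=np.linalg.norm(v); return v,v@o
def edge(l1,l2):
    a,da=plane("p1",l1); b,db=plane("p2",l2); u=np.cross(a,b); u/=np.linalg.norm(u)
    return [np.linalg.solve(np.array([a,b,[0,1,0]]),[da,db,y]) for y in (-.1,-.01,.08)],u
lo,ul=edge(line("pics/p1.png",195,range(25,120,3),165,-1),line("pics/p2.png",350,range(30,120,3),145,-1))
hi,uh=edge(line("pics/p1.png",245,range(5,110,3),163.5,1),line("pics/p2.png",440,range(15,115,3),160,1))
for l,h in zip(lo,hi): v=l-h; print(l.round(4),h.round(4),"len",np.linalg.norm(v[[0,2]]).round(4),"tilt",np.degrees(np.arctan2(-v[2],v[0])).round(2))
print(ul.round(4),uh.round(4))
E
python3 edges.py
python3 - <<'E'
from h import *
# panel ends in y: p2 bottom edge, low corner (372,500)->, high corner (523,520) of the 1.15x view
d=np.load("p2.npz");c=(d["K"],d["R"],d["t"])
for u,z in (((372,500),.026),((523,521),.11),((375,322),.026),((380,309),.026)): print(onz(c,(u[0]/1.15,(u[1]-299)/1.15),z).round(4))
E
```

```text
pics/p1.png x(20),x(100) [162.05 172.43] rms 0.08 32
pics/p2.png x(20),x(100) [325.02 325.38] rms 0.1 27
pics/p1.png x(20),x(100) [260.72 264.17] rms 0.07 35
pics/p2.png x(20),x(100) [474.35 465.17] rms 0.07 34
[ 0.6761 -0.1     0.0351] [ 0.5511 -0.1     0.1339] len 0.1593 tilt 38.31
[ 0.6754 -0.01    0.034 ] [ 0.5512 -0.01    0.1341] len 0.1595 tilt 38.86
[0.6748 0.08   0.0329] [0.5514 0.08   0.1343] len 0.1597 tilt 39.4
[-0.0072  0.9999 -0.0121] [0.0018 1.     0.0023]
[0.6776 0.0795 0.026 ]
[0.5411 0.0819 0.11  ]
[ 0.6748 -0.0991  0.026 ]
[ 0.6699 -0.1105  0.026 ]
```

Length is 159.5 mm against 160, which is good. But the low edge reads z = 34 mm instead of 26 mm, so I check the height bias on the mailer's top (18 mm) in the same views.

Run:
```python
from h import *
C=[]
for n in ("p1","p2"):
    d=np.load(n+".npz"); C.append((d["K"],d["R"],d["t"])); print(d["p"],d["q"])
def rf(f,x0,x1,y0,y1):
    g=cv2.imread(f)[y0:y1,x0:x1].astype(int); bg=np.median(g.reshape(-1,3),0)
    return g
a=cv2.imread("pics/p1.png")[75:165,110:165]; b=cv2.imread("pics/p2.png")[75:165,255:305]
cv2.imwrite("pics/mail.png",np.hstack([cv2.resize(x,None,fx=6,fy=6,interpolation=cv2.INTER_CUBIC)for x in (a,b)]))
```

```text
[0.49967757 0.06999163 0.29836063] [ 7.07490138e-01 -7.06720285e-01 -5.97210995e-04  1.94604452e-03]
[0.67883362 0.06933876 0.30000571] [ 7.07129901e-01 -7.07083615e-01  2.45717206e-05 -2.51880255e-04]
```

View pics/mail.png

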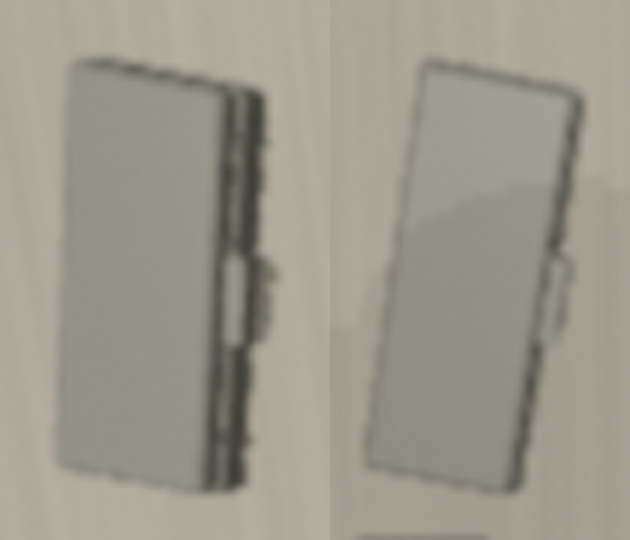

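Mailer top corners: p1 crop (72,64), (224,88), (60,466), (205,490); p2 crop (95,64), (243,92), (38,464), (182,488).

Run:
```python
from h import *
C=[]
for n in ("p1","p2"):
    d=np.load(n+".npz"); C.append((d["K"],d["R"],d["t"]))
A=np.array([(72,64),(224,88),(60,466),(205,490)])/6.+[110,75]-.4; B=np.array([(95,64),(243,92),(38,464),(182,488)])/6.+[255,75]-.4
for a,b in zip(A,B): print(tri(C[0],a,C[1],b))
```

```text
(array([ 0.74234271, -0.02950306,  0.01656316]), np.float64(0.00036277064867166006))
(array([ 0.71238348, -0.02451512,  0.01645687]), np.float64(0.00047437921511634626))
(array([0.75804583, 0.05153334, 0.01691388]), np.float64(0.00031238289048915154))
(array([0.72715997, 0.05645843, 0.01841567]), np.float64(0.0002674095068752637))
```

The mailer reads 17 mm (true 18), so the views are sound. The face simply sits about 9 mm above the hinge axis (half its thickness). Result: tilt ≈ 38.8°, face centre ≈ (0.613, -0.010, 0.084). Now I grasp the carrier.

Run:
```python
from h import *
d=np.load("w5.npz"); c=(d["K"],d["R"],d["t"])
W=np.array([onz(c,np.array(u)/3+[220,90]-.33,.010)[:2] for u in ((221,82),(396,82),(388,428),(230,430))]); ax=W[0]+W[1]-W[2]-W[3]
yw=np.degrees(np.arctan2(ax[1],ax[0]));print(W.mean(0),yw,[np.linalg.norm(W[i]-W[i-1]).round(4) for i in range(4)])
m=W.mean(0); go([m[0],m[1],.10],Rt(yw)); go([m[0],m[1],.0175],Rt(yw))
```

```text
[ 0.45790438 -0.33938765] -83.10273554177701 [np.float64(0.0967), np.float64(0.0455), np.float64(0.0961), np.float64(0.0453)]
t 13.12 shift mm [409.  221.3 200. ] turn [-0.001   0.0005 -0.1198] F [ 0.08 -0.8   0.46]
t 13.12 shift mm [409.  221.3 282.5] turn [-0.001   0.0005 -0.1198] F [ 0.08 -0.8   0.46]
```

Emit:
{"fn": "step_arm", "kwargs": {
  "increments": [
    [[50,27,0],[0,0,-0.03]],
    [[105,57,0],[0,0,-0.06]],
    [[160,87,0],[0,0,-0.09]],
    [[215,116,0],[0,0,-0.12]],
    [[270,146,10],[0,0,-0.12]],
    [[320,174,40],[0,0,-0.12]],
    [[365,198,80],[0,0,-0.12]],
    [[400,216,120],[0,0,-0.12]],
    [[409,221,170],[0,0,-0.12]],
    [[409,221,200],[0,0,-0.12]]
  ],
  "claw": 0.75
}}

```text
time_s: 14.38
tool_pos: [0.456, -0.3396, 0.0989]
tcp_rot: [0.748, -0.664, -0.0, -0.001]
ft_force: [0.2, -0.5, -0.5]
grip_width: 0.751
```

Run:
```python
from h import *
s=arm.read_state();print(s["tool_pos"],s["grip_width"]);go([.4579,-.3394,.0175],Rt(-83.1))
```

```text
[ 0.45598931 -0.3395509   0.09886356] 0.751072465786191
t 14.38 shift mm [ 0.2 -1.9 81.4] turn [-0.0006  0.0009 -0.0016] F [ 0.16 -0.45 -0.52]
```

Emit:
{"fn": "step_arm", "kwargs": {
  "increments": [
    [[0,-1.9,20],[0,0.001,-0.002]],
    [[0,-1.9,45],[0,0.001,-0.002]],
    [[0,-1.9,62],[0,0.001,-0.002]],
    [[0,-1.9,73],[0,0.001,-0.002]],
    [[0,-1.9,79],[0,0.001,-0.002]],
    [[0,-1.9,81.4],[0,0.001,-0.002]],
    [[0,-1.9,81.4],[0,0.001,-0.002]]
  ]
}}

```text
time_s: 15.25
tool_pos: [0.4581, -0.3393, 0.0179]
tcp_rot: [0.749, -0.663, 0.001, -0.0]
ft_force: [-0.7, -0.0, 0.6]
grip_width: 0.746
```

Emit:
{"fn": "step_arm", "kwargs": {
  "increments": [
    [[0,0,0],[0,0,0]],
    [[0,0,0],[0,0,0]],
    [[0,0,0],[0,0,0]],
    [[0,0,0],[0,0,0]],
    [[0,0,0],[0,0,0]],
    [[0,0,0],[0,0,0]]
  ],
  "claw": 0,
  "squeeze": 22
}}

```text
time_s: 16.0
tool_pos: [0.4582, -0.3394, 0.018]
tcp_rot: [0.749, -0.663, 0.001, -0.0]
ft_force: [-1.8, 0.3, 4.3]
grip_width: 0.509
```

The carrier is gripped: 0.509 is 44.8 mm. I lift it gently.

Emit:
{"fn": "step_arm", "kwargs": {
  "increments": [
    [[0,0,-3],[0,0,0]],
    [[0,0,-12],[0,0,0]],
    [[0,0,-35],[0,0,0]],
    [[0,0,-70],[0,0,0]],
    [[0,0,-110],[0,0,0]],
    [[0,0,-150],[0,0,0]],
    [[0,0,-190],[0,0,0]],
    [[0,0,-220],[0,0,0]],
    [[0,0,-232],[0,0,0]],
    [[0,0,-232],[0,0,0]]
  ]
}}

```text
time_s: 17.25
tool_pos: [0.4579, -0.3392, 0.2503]
tcp_rot: [0.749, -0.663, 0.001, -0.001]
ft_force: [0.3, 0.2, -1.3]
grip_width: 0.508
```

Run:
```python
from h import *
s=arm.read_state();print(s["tool_pos"],s["grip_width"],s["qpos"].round(2));go([.65,-.01,.25],Rt(0))
```

```text
[ 0.45792838 -0.3391613   0.25028859] 0.5079442691416892 [-0.29  0.18 -0.21 -0.   -1.18  0.42]
t 17.25 shift mm [-303.6 -230.4    0.6] turn [-1.4000e-03 -2.2000e-03 -1.4499e+00] F [ 0.31  0.2  -1.35]
```

Emit:
{"fn": "step_arm", "kwargs": {
  "increments": [
    [[-12,-9,0],[0,0,-0.08]],
    [[-40,-30,0],[0,0,-0.22]],
    [[-75,-57,0],[0,0,-0.38]],
    [[-112,-85,0],[0,0,-0.54]],
    [[-150,-114,0],[0,0,-0.7]],
    [[-188,-143,0],[0,0,-0.86]],
    [[-226,-172,0],[0,0,-1.02]],
    [[-260,-197,0],[0,0,-1.18]],
    [[-288,-218,0],[0,0,-1.33]],
    [[-304,-230,0],[0,0,-1.45]]
  ]
}}

```text
time_s: 18.5
tool_pos: [0.6494, -0.0079, 0.2478]
tcp_rot: [1.0, 0.003, -0.001, 0.0]
ft_force: [0.1, 0.1, -1.7]
grip_width: 0.51
```

Run:
```python
from h import *
s=arm.read_state();print(s["tool_pos"],s["grip_width"],s["qpos"].round(2));go([.70,-.01,.20],Rt(0,38.8))
```

```text
[ 0.64944816 -0.00793939  0.24782928] 0.5099326393884622 [ 0.29  0.31 -0.04  0.   -1.22  1.29]
t 18.5 shift mm [50.6  2.3 47.8] turn [ 0.0027 -0.6758  0.0051] F [ 0.15  0.06 -1.74]
```

Emit:
{"fn": "step_arm", "kwargs": {
  "increments": [
    [[8,0.4,4],[0,-0.05,0]],
    [[16,0.8,10],[0.001,-0.14,0.001]],
    [[24,1.2,18],[0.001,-0.24,0.002]],
    [[32,1.6,28],[0.002,-0.34,0.003]],
    [[40,2,38],[0.002,-0.44,0.004]],
    [[46,2.3,44],[0.003,-0.54,0.005]],
    [[50,2.3,47],[0.003,-0.62,0.005]],
    [[50.6,2.3,47.8],[0.003,-0.676,0.005]],
    [[50.6,2.3,47.8],[0.003,-0.676,0.005]],
    [[50.6,2.3,47.8],[0.003,-0.676,0.005]]
  ]
}}

```text
time_s: 19.75
tool_pos: [0.6999, -0.01, 0.1989]
tcp_rot: [0.943, -0.0, -0.332, -0.0]
ft_force: [-0.5, -0.1, -1.0]
grip_width: 0.509
```

Run:
```python
from h import *
s=arm.read_state();print(s["tool_pos"],s["grip_width"],s["qpos"].round(2),s["ft_force"]);
n=np.array([np.sin(np.radians(38.8)),0,np.cos(np.radians(38.8))]); f=np.array([.6133,-.010,.0841])
for k in (.04,.024,.018): go(f+n*k,Rt(0,38.8))
im=arm.capture("wrist"); cv2.imwrite("pics/h1.png",im); sc=arm.capture("scene"); cv2.imwrite("pics/s1.png",sc)
a=cv2.resize(sc[110:260,230:430],(640,480),interpolation=cv2.INTER_CUBIC)
cv2.imwrite("pics/h1s.png",np.hstack([cv2.resize(im,(400,250)),cv2.resize(a,(400,300))[:250]]))
```

```text
[ 0.69989482 -0.00997842  0.19887791] 0.5085452091579081 [ 0.2   0.86  0.69 -0.14 -2.06  1.35] [-0.51631594 -0.05581992 -0.96870227]
t 19.75 shift mm [  4.5   0.  103.7] turn [-0.      0.0004  0.    ] F [-0.52 -0.06 -0.97]
t 19.75 shift mm [  4.5   0.  119.7] turn [-0.      0.0004  0.    ] F [-0.52 -0.06 -0.97]
t 19.75 shift mm [  4.5   0.  125.7] turn [-0.      0.0004  0.    ] F [-0.52 -0.06 -0.97]
```

View pics/h1s.png

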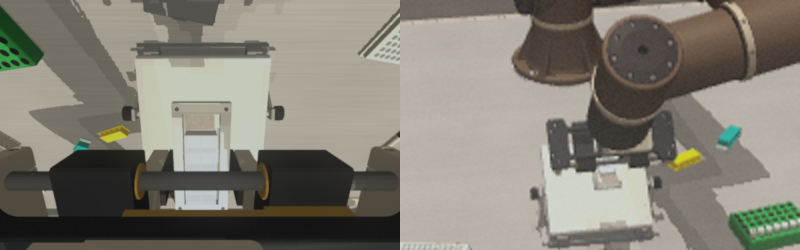

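The wrist half shows the loaded carrier in the jaws, squared to the panel and centred between the quadrant knobs. The scene half shows the gripper over the panel. I advance along the face normal.

Emit:
{"fn": "step_arm", "kwargs": {
  "increments": [
    [[1,0,15],[0,0,0]],
    [[2,0,40],[0,0,0]],
    [[3,0,65],[0,0,0]],
    [[4,0,85],[0,0,0]],
    [[4.5,0,100],[0,0,0]],
    [[4.5,0,110],[0,0,0]],
    [[4.5,0,115],[0,0,0]],
    [[4.5,0,118],[0,0,0]],
    [[4.5,0,118],[0,0,0]]
  ]
}}

```text
time_s: 20.98
tool_pos: [0.6298, -0.0099, 0.1059]
tcp_rot: [0.944, 0.0, -0.331, -0.0]
ft_force: [0.2, 0.6, -1.0]
grip_width: 0.51
```

```bash
cat >> h.py <<'E'
def st():
    s=arm.read_state(); T=R.from_quat(s["tcp_rot"]).as_matrix()
    n=np.array([np.sin(np.radians(38.8)),0,np.cos(np.radians(38.8))]); d=s["tool_pos"]-[.6133,-.010,.0841]
    print("t",s["time_s"],"height over face mm",(d@n*1000).round(2),"along slope",(T.T@d*1000).round(2)[:2],"F tool",(T.T@s["ft_force"]).round(2),"M tool",(T.T@s["wrist_torque"]).round(3),s["grip_width"].round(3),"turn err",R.from_matrix(T.T@Rt(0,38.8)).as_rotvec().round(4))
E
python3 -c "
from h import *
st()"
```

```text
Traceback (most recent call last):
  File "h.py", line 26, in st
    print("t",s["time_s"],"height over face mm",(d@n*1000).round(2),"along slope",(T.T@d*1000).round(2)[:2],"F tool",(T.T@s["ft_force"]).round(2),"M tool",(T.T@s["wrist_torque"]).round(3),s["grip_width"].round(3),"turn err",R.from_matrix(T.T@Rt(0,38.8)).as_rotvec().round(4))
                                                                                                                                                                                            ^^^^^^^^^^^^^^^^^^^^^
AttributeError: 'float' object has no attribute 'round'
```

Emit:
{"fn": "step_arm", "kwargs": {
  "increments": [
    [[0,0,1.5],[0,0,0]],
    [[0,0,3],[0,0,0]],
    [[0,0,4.5],[0,0,0]],
    [[0,0,6],[0,0,0]],
    [[0,0,6.5],[0,0,0]],
    [[0,0,6.5],[0,0,0]]
  ]
}}

```text
time_s: 21.72
tool_pos: [0.6257, -0.01, 0.1008]
tcp_rot: [0.944, 0.0, -0.331, -0.0]
ft_force: [0.8, -0.5, -0.5]
grip_width: 0.509
```

```bash
sed -i 's/s\["grip_width"\].round(3)/s["grip_width"]/' h.py; python3 -c "
from h import *
st()"
```

```text
t 21.725 height over face mm 20.8 along slope [-0.74 -0.05] F tool [ 0.95  0.48 -0.07] M tool [-0.068  2.414  0.046] 0.5086417717261088 turn err [-0.0001 -0.0019  0.0004]
```

Emit:
{"fn": "step_arm", "kwargs": {
  "increments": [
    [[0,0,0.7],[0,0,0]],
    [[0,0,1.4],[0,0,0]],
    [[0,0,1.4],[0,0,0]]
  ]
}}

```text
time_s: 22.1
tool_pos: [0.6248, -0.0099, 0.0997]
tcp_rot: [0.944, 0.0, -0.331, -0.0]
ft_force: [0.1, -0.2, -1.6]
grip_width: 0.508
```

Emit:
{"fn": "step_arm", "kwargs": {
  "increments": [
    [[0,0,0.5],[0,0,0]],
    [[0,0,0.8],[0,0,0]],
    [[0,0,0.8],[0,0,0]]
  ]
}}

```text
time_s: 22.48
tool_pos: [0.6243, -0.0099, 0.099]
tcp_rot: [0.944, 0.0, -0.331, -0.0]
ft_force: [-0.3, -0.1, -1.9]
grip_width: 0.506
```

```bash
python3 -c "
from h import *
st()"
```

```text
t 22.475 height over face mm 18.5 along slope [-0.78 -0.06] F tool [0.95 0.12 1.67] M tool [-0.013  2.374 -0.   ] 0.5063409277704506 turn err [-0.0002 -0.0017  0.0003]
```

Emit:
{"fn": "step_arm", "kwargs": {
  "increments": [
    [[0,0,0.4],[0,0,0]],
    [[0,0,0.7],[0,0,0]],
    [[0,0,0.7],[0,0,0]]
  ]
}}

```text
time_s: 22.85
tool_pos: [0.6238, -0.0099, 0.0984]
tcp_rot: [0.944, 0.0, -0.331, -0.0]
ft_force: [-0.5, -0.3, -0.6]
grip_width: 0.508
```

```bash
python3 -c "
from h import *
st()"
```

```text
t 22.85 height over face mm 17.76 along slope [-0.78 -0.07] F tool [0.   0.32 0.72] M tool [-0.048  2.388  0.021] 0.508464776710741 turn err [-0.0001 -0.0017  0.0004]
```

Emit:
{"fn": "step_arm", "kwargs": {
  "increments": [
    [[0,0,0.4],[0,0,0]],
    [[0,0,0.7],[0,0,0]],
    [[0,0,0.7],[0,0,0]]
  ]
}}

```text
time_s: 23.22
tool_pos: [0.6234, -0.0099, 0.098]
tcp_rot: [0.944, 0.0, -0.331, -0.0]
ft_force: [0.2, -0.7, -0.3]
grip_width: 0.51
```

```bash
python3 -c "
from h import *
st()"
```

```text
t 23.225 height over face mm 17.15 along slope [-0.78 -0.06] F tool [0.29 0.71 0.1 ] M tool [-0.035  2.371  0.064] 0.5103350948444152 turn err [-0.0001 -0.0019  0.0003]
```

Emit:
{"fn": "step_arm", "kwargs": {
  "increments": [
    [[0,0,0.4],[0,0,0]],
    [[0,0,0.8],[0,0,0]],
    [[0,0,0.8],[0,0,0]]
  ]
}}

```text
time_s: 23.6
tool_pos: [0.6233, -0.0099, 0.0979]
tcp_rot: [0.944, 0.0, -0.331, -0.0]
ft_force: [2.6, 1.6, 4.0]
grip_width: 0.507
```

```bash
python3 -c "
from h import *
st()"
```

```text
t 23.6 height over face mm 17.03 along slope [-0.76 -0.06] F tool [-0.47 -1.62 -4.78] M tool [0.178 2.049 0.023] 0.5068983859579023 turn err [ 0.0001 -0.003   0.0005]
```

Emit:
{"fn": "step_arm", "kwargs": {
  "increments": [
    [[0,0,0.4],[0,0,0]],
    [[0,0,0.8],[0,0,0]],
    [[0,0,0.8],[0,0,0]]
  ]
}}

```text
time_s: 23.98
tool_pos: [0.6233, -0.0099, 0.0979]
tcp_rot: [0.944, 0.0, -0.33, 0.0]
ft_force: [3.5, 1.0, 5.2]
grip_width: 0.507
```

```bash
python3 -c "
from h import *
st()"
```

```text
t 23.975 height over face mm 17.0 along slope [-0.77 -0.05] F tool [-0.53 -1.01 -6.28] M tool [0.426 1.845 0.011] 0.5069648646859807 turn err [ 0.0004 -0.0042  0.0007]
```

Contact started at height 17.1 mm and now pushes about 6 N. The moments hint at contact towards the upslope end, so I nudge the tilt with the moment and read again.

Emit:
{"fn": "step_arm", "kwargs": {
  "increments": [
    [[0,0,0.2],[0.001,-0.004,0]],
    [[0,0,0.2],[0.002,-0.008,0]],
    [[0,0,0.2],[0.002,-0.008,0]],
    [[0,0,0.2],[0.002,-0.008,0]]
  ]
}}

```text
time_s: 24.48
tool_pos: [0.6234, -0.0099, 0.0978]
tcp_rot: [0.943, 0.0, -0.334, -0.001]
ft_force: [3.6, 0.4, 5.6]
grip_width: 0.505
```

Run:
```python
from h import *
st()
im=arm.capture("wrist"); cv2.imwrite("pics/h2.png",im)
st()
```

```text
t 24.475 height over face mm 16.98 along slope [-0.78 -0.08] F tool [-0.77 -0.44 -6.63] M tool [0.106 2.158 0.107] 0.5050165527461233 turn err [-0.0015  0.0034  0.0008]
t 24.525 height over face mm 17.03 along slope [-0.81 -0.11] F tool [ 0.62 -1.64 -5.34] M tool [0.116 2.161 0.132] 0.5085265967410499 turn err [-0.0015  0.0033  0.0008]
```

Emit:
{"fn": "step_arm", "kwargs": {
  "increments": [
    [[0,0,0.1],[0.0005,-0.003,0]],
    [[0,0,0.1],[0.001,-0.005,0]],
    [[0,0,0.1],[0.001,-0.005,0]],
    [[0,0,0.1],[0.001,-0.005,0]]
  ]
}}

```text
time_s: 25.02
tool_pos: [0.6234, -0.01, 0.0978]
tcp_rot: [0.942, -0.0, -0.336, -0.001]
ft_force: [3.8, 1.2, 5.0]
grip_width: 0.509
```

Run:
```python
from h import *
st()
im=arm.capture("wrist"); cv2.imwrite("pics/h3.png",im); st()
t=arm.capture("top"); cv2.imwrite("pics/t3.png",t); sc=arm.capture("scene"); cv2.imwrite("pics/s3.png",sc)
st()
a=cv2.resize(im[130:260,230:420],None,fx=2.1,fy=2.1,interpolation=cv2.INTER_CUBIC)
b=cv2.resize(t[130:300,180:360],(399,377),interpolation=cv2.INTER_CUBIC)
d=cv2.resize(sc[150:250,260:430],(399,235),interpolation=cv2.INTER_CUBIC); e=cv2.resize(im,(399,249))
L=np.vstack([a[:,:399],e]); Rr=np.vstack([b,d]); H=min(len(L),len(Rr),590); cv2.imwrite("pics/fin.png",np.hstack([L[:H],Rr[:H]])); print(H)
```

```text
t 25.025 height over face mm 17.04 along slope [-0.83 -0.08] F tool [-0.26 -1.17 -6.25] M tool [0.074 2.196 0.057] 0.509251347649984 turn err [-0.0024  0.0081  0.0007]
t 25.075 height over face mm 17.03 along slope [-0.85 -0.05] F tool [ 0.17 -0.09 -6.64] M tool [0.146 2.224 0.068] 0.5117432525156065 turn err [-0.0024  0.0082  0.0007]
t 25.175 height over face mm 17.04 along slope [-0.83 -0.07] F tool [ 0.96 -1.56 -6.99] M tool [0.121 2.269 0.025] 0.5083120761667124 turn err [-0.0024  0.0081  0.0007]
522
```

View pics/fin.png

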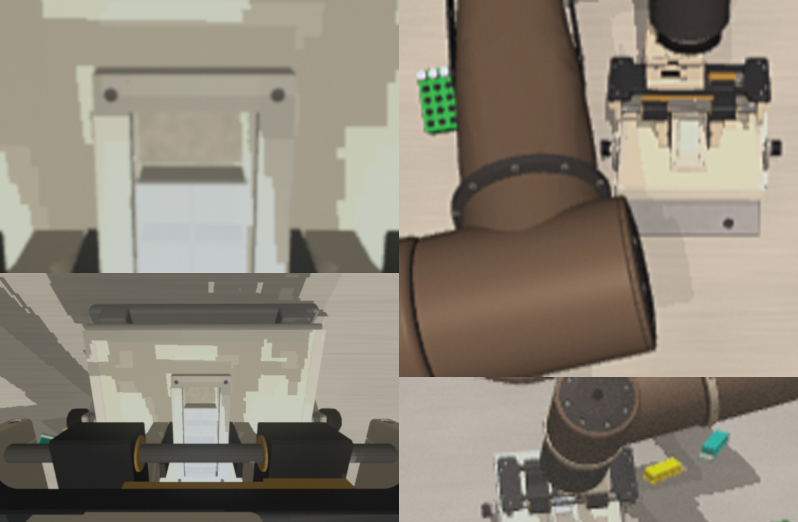

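The last picture shows the carrier lying flush on the panel with no gap at its end and the slide inside it. Push is steady at about 6.5 N, its centre of pressure lies inside the frame's footprint, and the neighbours are untouched. I hand in.

Run:
```python
from h import *
st(); print(arm.job_done())
```

```text
t 25.175 height over face mm 17.04 along slope [-0.83 -0.07] F tool [ 0.96 -1.56 -6.99] M tool [0.121 2.269 0.025] 0.5083120761667124 turn err [-0.0024  0.0081  0.0007]
the job is handed in; nothing more can be done
None
```

The slide is seated in the carrier, and the carrier is held on the middle of the light box panel under a light push. I handed the job in at 25.2 s.

- **Slide:** I picked the pale slide, not the turquoise or yellow one, and set it in the pocket. It touched the floor at the expected height with about 5 N. After release the picture showed it square, with even gaps.
- **Hold on the panel:** I gripped the carrier across its 45 mm width (the jaws read about 44.8 mm, set to 22 N) and tilted it to the slope. It is less than 1 mm off the measured middle, with a push of 5–7 N that stayed steady over the last readings. The wrist picture showed no gap at the end I could see.

Checks that were less clean:

- **Tilt:** The two views put the panel at 38.3–39.4° across its width, and I used 38.8°. After following the contact moments the tool ended at about 39.3°, slightly past the panel's 39° limit. I take the carrier to be flush because the push, estimated from noisy moment readings, is centred within the frame.
- **Contact height:** The carrier touched about 1 mm lower than I had calculated, which is within the calibration error.
- **Other objects:** The green rack and the yellow and turquoise slides looked unmoved in the last picture. I did not measure the panel's tilt again or check the other objects, but no forces suggested anything had moved.

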